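# Rack the insert plates on the inclined rack

### The job

Take the two sealer insert plates out of the drain stand and stack them in the inclined channel of the metal rack: first the short blue plate, lying flat against the backstop, then the tall white plate, lying flat against the blue one. Each must stand on the sloping channel floor and be pushed fully home against the red end stop, whose setting varies. Handle the plates gently, never ram them against the rack, and leave the tub, tally counter and thermometer where they are.

Things in the scene. Friction and masses are not known exactly. Their poses are not given: they have to be found in the camera images.
- rack: Fixed bare-metal rack, base sheet 210 x 120 mm, carrying a straight channel tilted 30 degrees. Origin on the table under the middle of the base; x along the channel to the end-stop end, z up. A red end stop (10 mm thick, 28 mm across, 48 mm high) is clamped in the channel and holds against any gentle push; where it is set is not reported, so feel or look for it.
- channel: The tilted channel. Origin on the corner line of floor and backstop, mid-rack, 46 mm above the table. x along it towards the end stop, whose face (looking to -x) is somewhere from x = +45 to +85 mm; y down the sloping floor INTO the backstop (face y = 0; channel space y = -31 to 0 mm); z up along the backstop, 30 degrees off vertical (floor z = 0). Floor and walls run from x = -95 to +105 mm.
- fence_top (a point): Top inner edge of the channel's front fence, at mid-rack (channel frame: x 0, y -31, z 42 mm; same axes as the channel). The fence is parallel to the backstop, 42 mm high (its rounded rim 45 mm); the backstop is 58 mm high (rim 61 mm). Both are 4 mm thick. The end at x = -95 mm is open.
- stand: Grey plastic drain stand, 110 x 170 mm, 8 mm base, fixed. Origin: on the table under its middle. Two upright slots at y = +45 and -45 mm of its frame, each between two cheeks 7 mm thick, 70 mm long along x, 16 mm apart, reaching 33 mm above the table. The plates stand on the base in the slots, their width along the stand's x.
- plate_blue: Short blue rigid plastic plate, 100 mm wide (x), 12 mm thick (y), 76 mm high (z), 80 to 140 g, symmetrical. Origin: middle of its lower edge face; z up through its height. Best gripped across its thickness at the middle of the upper edge.
- plate_white: Tall white rigid plastic plate, 100 mm wide (x), 12 mm thick (y), 104 mm high (z), 110 to 200 g, symmetrical. Origin: middle of its lower edge face; z up through its height. Best gripped across its thickness at the middle of the upper edge.
- tub: Small round white tub, 70 mm across, 45 mm high; bystander. Origin under its middle.
- counter: Pale tally counter with a ring, 68 x 55 x 24 mm; bystander. Origin on its underside.
- thermometer: White probe thermometer, 232 mm long, 32 mm wide, 20 mm high, lying on the table; bystander. Origin on its underside.
Mind the look-alikes: they are no part of the job. Of the things shaped like the plate_blue, the blue one is meant.

How it is judged:
On the way, in this order (a step that is already met when the one before it is completed fails the run):
1. the blue plate stands in the channel, flat against the backstop (y of plate_blue in the frame of channel between -0.0095 and -0.004 m and z of plate_blue in the frame of channel between -0.003 and 0.004 m and angle between the z axis of plate_blue and the z axis of channel, either way round below 0.07 rad and angle between the y axis of plate_blue and the y axis of channel, either way round below 0.09 rad), for 0.2 s.
2. the white plate stands in the channel, flat against the blue one (y of plate_white in the frame of channel between -0.0225 and -0.016 m and z of plate_white in the frame of channel between -0.003 and 0.004 m and angle between the z axis of plate_white and the z axis of channel, either way round below 0.07 rad and angle between the y axis of plate_white and the y axis of channel, either way round below 0.09 rad), for 0.2 s.
At the end, for the whole second after the job is handed in: Mid-planes 4-9.5 mm (blue) and 16-22.5 mm (white) from the backstop face; both within 4 deg of the backstop's slope and 5 deg of the channel's line, lower edges within 3 mm of the floor (4 mm above it), side edges within 3.5 mm of the end stop's face, released and at rest (all of step 1 and all of step 2 and (x of end_stop_c0 in the frame of plate_blue between 0.0515 and 0.0585 m or x of end_stop_c0 in the frame of plate_blue between -0.0585 and -0.0515 m) and (x of end_stop_c0 in the frame of plate_white between 0.0515 and 0.0585 m or x of end_stop_c0 in the frame of plate_white between -0.0585 and -0.0515 m) and linear speed of each of plate_blue, plate_white below 0.01 m/s and contact force between each of plate_blue, plate_white and the fingers below 0.05 N); the robot touches nothing.
It fails at once if a plate strikes or presses the rack with more than 80 N (contact force between any of plate_blue, plate_white and rack above 80 N).
It fails at once if the tub, the tally counter or the thermometer is moved by more than 25 mm (distance of any of tub, counter, thermometer from where it was at the start of the episode above 0.025 m).
It also fails if it takes over 70 s, if anything falls off the work surface, if the arm or the gripper's body presses on something with over 40 N, if the wrist force passes 120 N, or if a joint passes its speed limit or range.

### The arm

A 7-joint arm with a two-finger parallel gripper is mounted at the origin on a cart in front of the work surface, level with it; the furniture and walls round the work are solid. World frame = base frame: x ahead of the robot, y to its left, z up, the work surface at z = 0. Lengths are in m, angles in rad, forces in N, time in s.
With the tool pointing down it reaches from about 0.425 to 0.95 m from the base axis. Payload 16.7 kg.
Tool frame: the origin (TCP) lies between the finger pads; the fingertips stand 25 mm ahead of it and the grasp point (between the pads) lies 6 mm ahead of it; z points along the fingers, y is the direction in which the jaws open and shut (so a half turn about z gives the same grasp; the last joint's range is limited). The gripper opens to 94 mm and grips with 3 to 60 N. Pads are 16 mm wide; open, the fingers measure 119 mm over their backs; the gripper's body (75 mm by 177 mm) begins 78 mm behind the grasp point.
Start: joints at [0.994, 0.426, 0.074, 1.606, -0.034, 1.111, -0.067], TCP at [0.28, -0.614, 0.191] pointing down, gripper open.
Joint ranges: [-2.85, 2.85], [-0.5, 2.14], [-1.23, 1.37], [0.21, 2.46], [-1.02, 4.16], [0.16, 2.05], [-2.73, 2.73]. Speed limits (rad/s): [1.89, 1.89, 2.39, 2.39, 3.01, 3.01, 3.01].

### API

Orientations are given as a unit quaternion [x, y, z, w].
In Python, from rig import env gives the robot as it stands. The module is installed in compiled form; this text tells all that it offers. Calls block until the motion is done:
- env.move_to(position, orientation): joint-space move of the TCP to a pose.
- env.movel(position, rate=0.15, rot=None, max_force=None): straight line of the TCP; rot=None keeps the orientation; rate is the mean speed in m/s. With max_force (N) it stops when the force on the tool has changed by that much, and returns True; else False.
- env.goto_joints(angles): joint-space move.
- env.ungrasp() and env.close(): open the fingers fully, or close them until they stop; the grip force is fixed at half the most.
- env.wait(seconds).
- env.ik(position, orientation): joint angles nearest the present ones, or None.
- env.read_state(): the state.
- env.snapshot(name): name is "scene" or "top" or "wrist"; returns a dict with "color" (420x560x3 uint8, red, green, blue), "mtx" (3x3 intrinsics, pixels), "R" (3x3) and "t" (3): a world point X has camera coordinates R X + t. Camera axes: x right, y down, z forward; pixel columns grow to the right and rows downward; lengths in m; the calibration is good to about 2 mm. A picture is of the moment at which its call begins. There is no depth.
A pose or a line that the arm cannot do raises env.IKError and nothing moves.
- env.job_done(): hands the job in, once; it reports no verdict.
The state is a dict: "time": time; "qpos": joint angles; "joint_velocities": joint speeds; "joint_torque": joint torques, N m; "tcp_pos": TCP position; "eef_rot": TCP orientation; "ft_force": force on the tool from outside, world axes, zero at the start; "wrist_torque": the same for the moment, N m; "width": finger opening in m.
Only numpy, scipy, OpenCV 4.12 (cv2) and the standard library are available. Lean on these libraries where they do the work, as an engineer would, in place of code of your own. Each camera call takes 0.05 s, during which the arm holds its last target.

## Working session

There is one attempt and no reset: what is moved stays moved. The work goes in short steps, each a Python script; the robot and the scene stay as the last script left them, time stands still between calls to the robot, and variables do not carry over. Pictures are saved under pics/ and viewed, and the job is handed in when it is done.

```bash
mkdir -p pics
python3 - <<'E'
from rig import env
import cv2
s=env.read_state(); print(s['time'],s['tcp_pos'],s['eef_rot'],s['width'])
for n in ["scene","top","wrist"]:
    d=env.snapshot(n); cv2.imwrite(f"pics/{n}0.png",d["color"][:,:,::-1]); print(n,d["mtx"].tolist(),d["R"].round(4).tolist(),d["t"].round(4).tolist())
E
```

```text
0.0 [ 0.27983764 -0.61376932  0.19069898] [ 9.77210184e-01  2.12273109e-01 -1.77261891e-04 -5.92584168e-04] 0.09368037382641957
scene [[504.41758326207594, 0.0, 273.4380001202251], [0.0, 504.41758326207594, 204.4640207688318], [0.0, 0.0, 1.0]] [[-0.5889, -0.808, 0.0185], [-0.6228, 0.4391, -0.6476], [0.5151, -0.3929, -0.7618]] [0.3904, 0.32, 1.1451]
top [[466.09616202310133, 0.0, 290.3743343164086], [0.0, 466.09616202310133, 202.3963456468173], [0.0, 0.0, 1.0]] [[0.0074, -0.9999, 0.011], [-0.9914, -0.0088, -0.1304], [0.1305, -0.01, -0.9914]] [0.0765, 0.5538, 1.2535]
wrist [[289.9002168900785, 0.0, 276.19529440884213], [0.0, 289.9002168900785, 210.06536308623413], [0.0, 0.0, 1.0]] [[0.4154, -0.9096, -0.0029], [-0.8848, -0.4048, 0.2308], [-0.2111, -0.0933, -0.973]] [-0.6735, -0.025, 0.3909]
```

View pics/scene0.png

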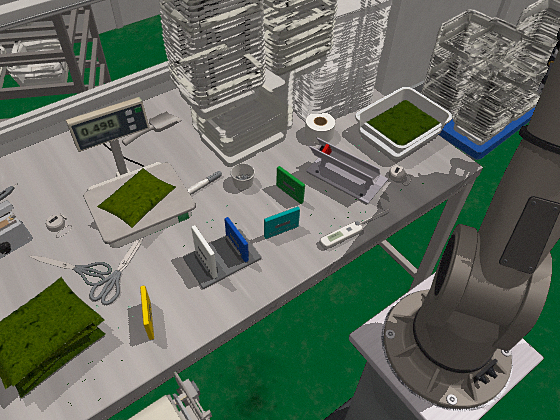

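View pics/top0.png

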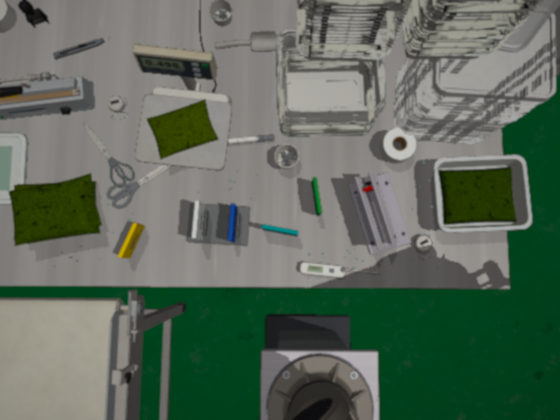

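View pics/wrist0.png

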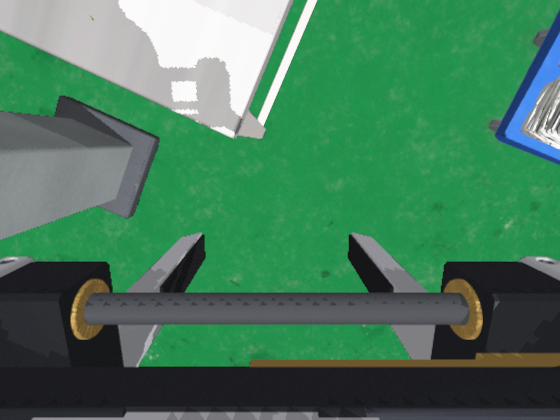

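The scene view shows the stand with white plate (204,250) and blue plate (236,240), and the rack with red stop (326,150). In the top view: white (197,218), blue (233,222), rack about (380,213), red stop (368,187).
Candidates for "blue plate" (scene px): royal blue in the stand (236,240), teal (282,222), green (290,184), yellow (147,312). I choose the blue one in the stand; I'll check it in a close crop.

```bash
cat > h.py <<'E'
import numpy as np, cv2
from rig import env
from scipy.spatial.transform import Rotation as Rot
def ray(d,u,v):
    K=d["mtx"];R=d["R"];t=d["t"]
    c=np.linalg.solve(K,[u,v,1.]); return -R.T@t, R.T@c
def onz(d,u,v,z):
    o,r=ray(d,u,v); return o+r*(z-o[2])/r[2]
def proj(d,X):
    c=d["R"]@np.asarray(X)+d["t"]; p=d["mtx"]@c; return p[:2]/p[2]
def tri(d1,p1,d2,p2):
    o1,r1=ray(d1,*p1);o2,r2=ray(d2,*p2)
    r1=r1/np.linalg.norm(r1);r2=r2/np.linalg.norm(r2)
    s=np.linalg.lstsq(np.c_[r1,-r2],o2-o1,rcond=None)[0]
    a=o1+s[0]*r1;b=o2+s[1]*r2
    return (a+b)/2,np.linalg.norm(a-b)
def crop(d,x0,y0,x1,y1,k,name):
    im=d["color"][y0:y1,x0:x1,::-1]
    cv2.imwrite("pics/"+name,cv2.resize(im,None,fx=k,fy=k,interpolation=cv2.INTER_CUBIC))
E
python3 - <<'E'
from h import *
import pickle
s=env.snapshot("scene");t=env.snapshot("top")
pickle.dump((s,t),open("snap0.pkl","wb"))
crop(s,180,205,320,310,5,"c_scene_stand.png")
crop(s,295,105,415,210,5,"c_scene_rack.png")
crop(t,180,165,320,260,5,"c_top_stand.png")
crop(t,335,155,445,265,5,"c_top_rack.png")
E
```

```text
(no output)
```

View pics/c_scene_stand.png

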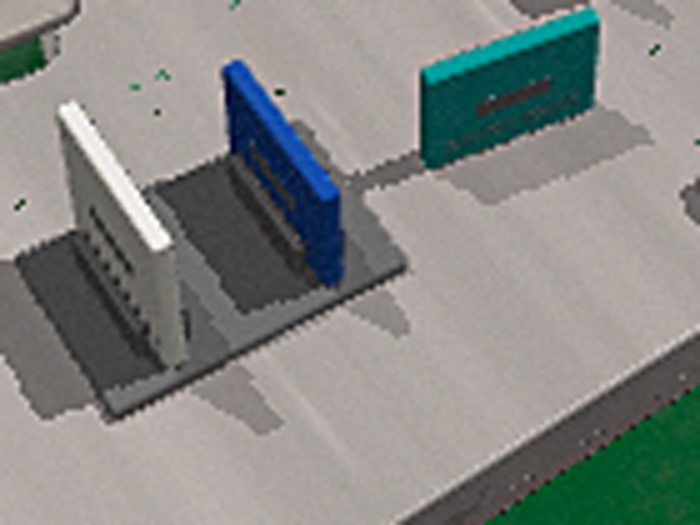

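View pics/c_scene_rack.png

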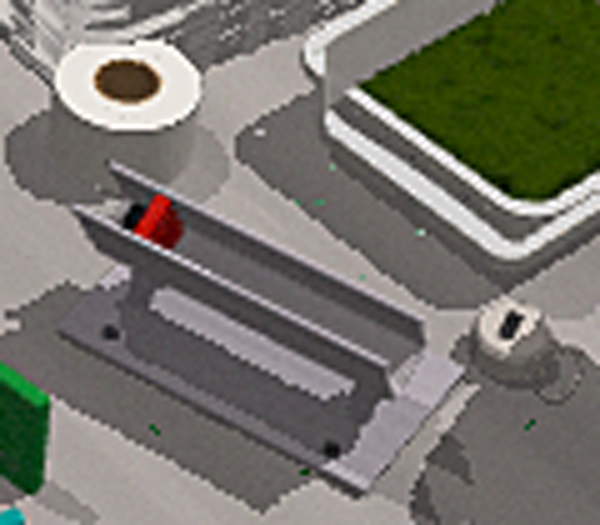

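View pics/c_top_stand.png

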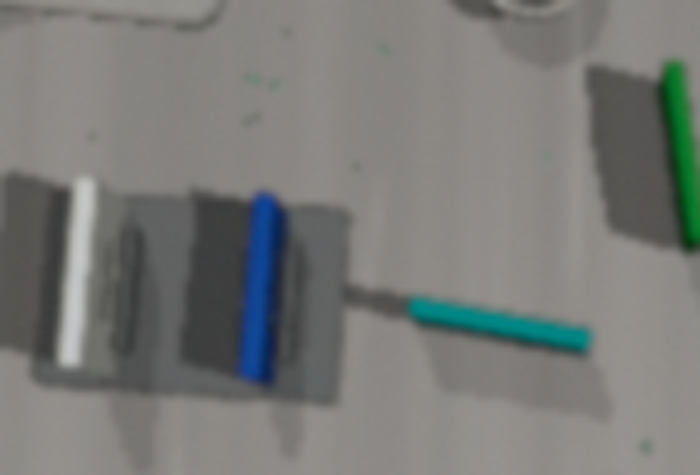

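View pics/c_top_rack.png

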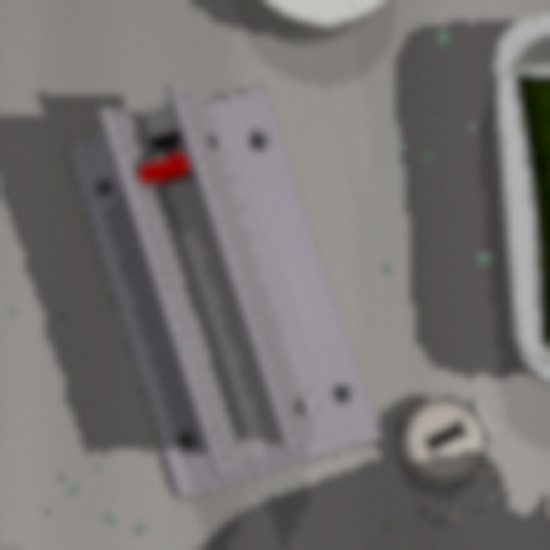

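The crops confirm it: the royal-blue plate stands in the stand next to the white one (crop scene 285,175; white 120,235); the teal plate lies outside the stand. The rack's red stop is at the far end (crop top 165,170), and the higher wall (backstop) appears to be on the left side. Rough positions now.

Run:
```python
from h import *
import pickle
s,t=pickle.load(open("snap0.pkl","rb"))
print("cams",-s["R"].T@s["t"],-t["R"].T@t["t"])
def T(x,y):return (180+x/5,165+y/5)
def S(x,y):return (180+x/5,205+y/5)
# blue top corners  (z=.084) ; white (z=.112)
for n,a,b,z in [("blue",T(267,196),T(256,378),.084),("white",T(84,181),T(69,362),.112)]:
    A=onz(t,*a,z);B=onz(t,*b,z);print(n,A,B,(A+B)/2,np.linalg.norm(A-B),np.arctan2(*(A-B)[:2][::-1]))
print(onz(s,*S(235,68),.084),onz(s,*S(330,190),.084))
print(onz(s,*S(70,105),.112),onz(s,*S(165,240),.112))
def T(x,y):return (335+x/5,155+y/5)
for n,p,z in [("baseTR",T(262,92),.003),("baseBR",T(380,440),.003),("baseBL",T(180,495),.003),("baseTL",T(72,148),.003)]:
    print(n,onz(t,*p,z))
P=[onz(t,*T(*p),.003) for p in [(262,92),(380,440),(180,495),(72,148)]]
print("mid",np.mean(P,0),np.linalg.norm(P[0]-P[1]),np.linalg.norm(P[1]-P[2]))
print("red",onz(t,*T(165,170),.09))
for n,p in [("tub",(400,145)),("counter",(424,242)),("thermo",(322,269))]: print(n,onz(t,*p,.02))
```

```text
cams [-0.16064829  0.62484893  1.07227731] [0.38482674 0.09383916 1.31415159]
blue [0.54060569 0.23284289 0.084     ] [0.44405936 0.23636671 0.084     ] [0.49233253 0.2346048  0.084     ] 0.09661061411460883 -0.03648256063087532
white [0.54407227 0.32477338 0.112     ] [0.45015112 0.32931584 0.112     ] [0.49711169 0.32704461 0.112     ] 0.09403093864979833 -0.048326977926436615
[0.5371408  0.23767923 0.084     ] [0.44718508 0.24108994 0.084     ]
[0.54382552 0.3256059  0.112     ] [0.45034766 0.32985006 0.112     ]
baseTR [ 0.64378587 -0.19694163  0.003     ]
baseBR [ 0.44525356 -0.25955342  0.003     ]
baseBL [ 0.4136199  -0.14633679  0.003     ]
baseTL [ 0.6102077  -0.08752084  0.003     ]
mid [ 0.52821676 -0.17258817  0.003     ] 0.20817135278222068 0.11755293572811237
red [ 0.58383053 -0.12500393  0.09      ]
tub [ 0.72323131 -0.23085219  0.02      ]
counter [ 0.44752839 -0.29126888  0.02      ]
thermo [ 0.37118196 -0.00753969  0.02      ]
```

```bash
cat >> h.py <<'E'
def Rch(yaw,tilt=np.pi/6):
    x=np.array([np.cos(yaw),np.sin(yaw),0]);l=np.array([-np.sin(yaw),np.cos(yaw),0]);u=np.array([0,0,1.])
    y=l*np.cos(tilt)-u*np.sin(tilt); z=l*np.sin(tilt)+u*np.cos(tilt)
    return np.c_[x,y,z]
def toolq(Rc,flip=False):
    x,y,z=Rc.T
    s=-1 if flip else 1
    # tool z=-z, tool y=s*y, tool x = y cross z
    ty=s*y; tz=-z; tx=np.cross(ty,tz)
    return Rot.from_matrix(np.c_[tx,ty,tz]).as_quat()
E
python3 - <<'E'
from h import *
st=env.read_state(); w=env.snapshot("wrist")
Rt=Rot.from_quat(st["eef_rot"]).as_matrix()
print("cam in tool",Rt.T@(-w["R"].T@w["t"]-st["tcp_pos"]), "axes\n",(Rt.T@w["R"].T).round(3))
Rc=Rch(.305); o=np.array([.528,-.165,.046])
for f in (0,1):
    q=toolq(Rc,f)
    for p in [(-.04,-.02,.09),(.0,-.02,.09),(.03,-.006,.08),(.0,-.02,.25),(-.06,-.02,.25),(.03,-.018,.12)]:
        j=env.ik(o+Rc@np.array(p),q); print(f,p,None if j is None else np.round(j,2))
Rs=Rch(-.04,0)
for f in (0,1):
    for p in [(.493,.236,.09),(.493,.236,.25),(.497,.327,.12),(.497,.327,.3)]:
        j=env.ik(p,toolq(Rs,f)); print(f,p,None if j is None else np.round(j,2))
E
```

```text
cam in tool [ 0.06632622 -0.00024346 -0.19339772] axes
 [[ 0.001 -0.973 -0.231]
 [ 1.     0.001 -0.002]
 [ 0.002 -0.231  0.973]]
0 (-0.04, -0.02, 0.09) [ 0.27  0.21 -0.54  2.22  0.84  0.91  1.03]
0 (0.0, -0.02, 0.09) [ 0.24  0.27 -0.53  2.14  0.85  0.95  1.03]
0 (0.03, -0.006, 0.08) [ 0.21  0.34 -0.53  2.09  0.88  0.97  0.98]
0 (0.0, -0.02, 0.25) [ 0.17  0.07 -0.59  2.01  0.6   1.21  1.2 ]
0 (-0.06, -0.02, 0.25) [ 0.21 -0.06 -0.6   2.12  0.54  1.17  1.25]
0 (0.03, -0.018, 0.12) [ 0.21  0.27 -0.55  2.07  0.8   1.02  1.06]
1 (-0.04, -0.02, 0.09) [ 0.37  0.22 -0.64  2.21  0.86  0.94 -2.12]
1 (0.0, -0.02, 0.09) [ 0.29  0.28 -0.59  2.14  0.86  0.97 -2.13]
1 (0.03, -0.006, 0.08) [ 0.21  0.34 -0.53  2.09  0.88  0.97 -2.16]
1 (0.0, -0.02, 0.25) [ 0.57  0.12 -1.02  2.    0.66  1.25 -1.99]
1 (-0.06, -0.02, 0.25) [ 0.64 -0.05 -1.    2.1   0.53  1.15 -1.86]
1 (0.03, -0.018, 0.12) [ 0.3   0.29 -0.66  2.06  0.84  1.05 -2.11]
0 (0.493, 0.236, 0.09) [ 0.3   0.59 -1.12  1.94  0.63  1.02  0.42]
0 (0.493, 0.236, 0.25) [ 0.29  0.31 -1.03  1.78  0.28  1.21  0.71]
0 (0.497, 0.327, 0.12) [ 0.12  0.61 -1.1   1.81  0.61  1.11  0.33]
0 (0.497, 0.327, 0.3) [ 0.16  0.41 -1.13  1.6   0.38  1.37  0.52]
1 (0.493, 0.236, 0.09) [-0.    0.42 -0.69  1.96  0.34  0.89 -2.48]
1 (0.493, 0.236, 0.25) [ 0.19  0.27 -0.89  1.78  0.23  1.19 -2.38]
1 (0.497, 0.327, 0.12) [-0.    0.52 -0.91  1.82  0.47  1.04 -2.7 ]
1 (0.497, 0.327, 0.3) [ 0.16  0.41 -1.12  1.61  0.38  1.37 -2.62]
```

Run:
```python
from h import *
import pickle
Rc=Rch(.305); o=np.array([.528,-.165,.046])
env.move_to(o+Rc@np.array([-.05,-.015,.19]),toolq(Rc))
st=env.read_state();print(st["time"],st["tcp_pos"],np.round(st["ft_force"],1))
w=env.snapshot("wrist"); pickle.dump(w,open("w1.pkl","wb"))
cv2.imwrite("pics/w1.png",w["color"][:,:,::-1])
crop(w,160,60,400,260,3,"w1c.png")
```

```text
2.3 [ 0.45569233 -0.10253117  0.2179862 ] [ 0.1 -1.   0.6]
```

View pics/w1.png

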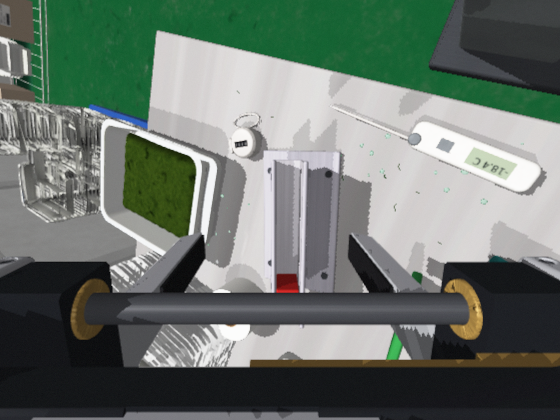

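View pics/w1c.png

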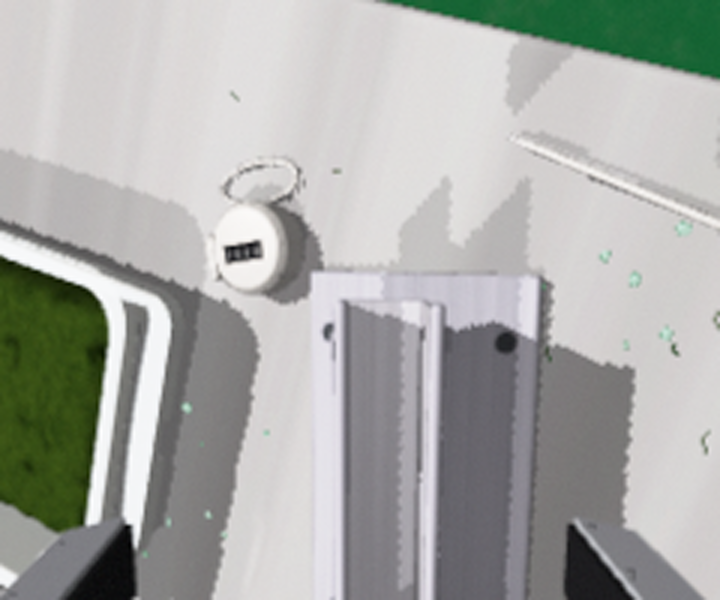

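The wrist view shows the channel: fence rim at column ~273, backstop rim ~304, open end at row ~160, the red stop at (287,283) partly hidden. I move forward along the channel for a better look at the stop.

Run:
```python
from h import *
import pickle
Rc=Rch(.305); o=np.array([.528,-.165,.046])
env.movel(o+Rc@np.array([.045,-.015,.16]),rate=.15)
st=env.read_state();print(st["time"],st["tcp_pos"],np.round(st["ft_force"],1))
w=env.snapshot("wrist"); pickle.dump(w,open("w2.pkl","wb"))
crop(w,200,60,360,260,3,"w2c.png")
s=env.snapshot("top")
```

```text
3.1667 [ 0.5501773  -0.08779296  0.19203338] [ 0.1  0.2 -0.7]
```

View pics/w2c.png

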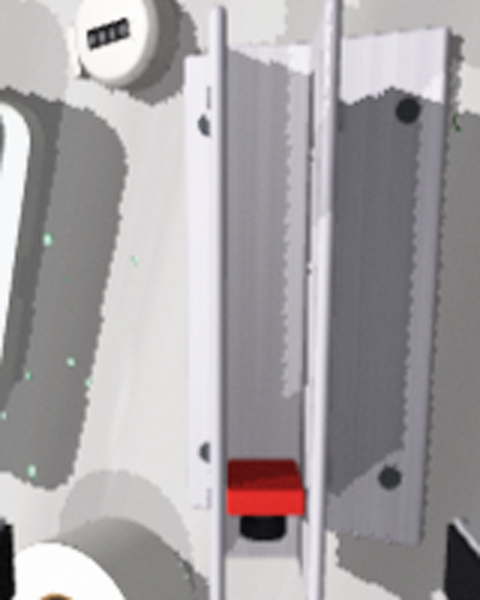

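Run:
```python
from h import *
import pickle
w=pickle.load(open("w2.pkl","rb")); g=cv2.cvtColor(w["color"],cv2.COLOR_RGB2GRAY)
for v in (75,110,150,200,230): print(v,"fence 265..280",g[v,264:281].tolist(),"| back 298..316",g[v,298:317].tolist())
c=w["color"].astype(int); red=((c[...,0]>90)&(c[...,1]<60)&(c[...,2]<60)).astype(np.uint8)
ys,xs=np.nonzero(red[:290]); print(xs.min(),xs.max(),ys.min(),ys.max())
for u in (280,288,296): print(u,"red col",c[208:236,u,0].tolist())
for u in (272,): print("fence end",g[55:75,u].tolist(),g[55:75,311].tolist(),g[45:75,312].tolist())
```

```text
75 fence 265..280 [129, 152, 199, 214, 207, 221, 239, 237, 209, 165, 114, 131, 199, 218, 218, 216, 214] | back 298..316 [232, 229, 229, 229, 228, 220, 212, 212, 213, 216, 228, 225, 196, 161, 115, 150, 222, 219, 223]
110 fence 265..280 [239, 239, 240, 239, 238, 235, 233, 234, 208, 164, 114, 118, 153, 154, 155, 150, 151] | back 298..316 [189, 189, 189, 182, 149, 144, 198, 198, 199, 210, 218, 192, 157, 111, 100, 105, 102, 104, 104]
150 fence 265..280 [238, 238, 238, 238, 238, 235, 231, 229, 207, 159, 111, 112, 143, 146, 147, 143, 143] | back 298..316 [183, 183, 174, 143, 109, 153, 208, 205, 231, 231, 211, 168, 115, 97, 106, 104, 106, 105, 106]
200 fence 265..280 [233, 232, 232, 234, 234, 232, 229, 227, 205, 154, 110, 114, 133, 136, 137, 135, 131] | back 298..316 [138, 130, 105, 140, 210, 208, 215, 230, 223, 192, 139, 102, 103, 104, 105, 104, 104, 104, 105]
230 fence 265..280 [227, 226, 226, 226, 222, 217, 228, 228, 205, 151, 112, 120, 107, 95, 96, 98, 97] | back 298..316 [95, 96, 90, 82, 144, 214, 231, 228, 196, 146, 115, 134, 135, 138, 140, 138, 136, 136, 137]
276 301 213 231
280 red col [134, 134, 130, 133, 125, 105, 95, 94, 93, 92, 95, 94, 99, 106, 125, 180, 219, 227, 225, 224, 224, 223, 220, 176, 66, 30, 31, 30]
288 red col [135, 134, 133, 133, 125, 103, 94, 94, 92, 95, 94, 110, 129, 129, 134, 177, 219, 225, 224, 223, 223, 222, 219, 174, 49, 19, 21, 24]
296 red col [139, 138, 138, 136, 126, 106, 94, 94, 95, 94, 110, 129, 131, 130, 131, 174, 217, 225, 223, 222, 221, 220, 218, 198, 163, 167, 169, 166]
fence end [218, 217, 218, 216, 217, 217, 209, 202, 208, 210, 209, 212, 211, 210, 211, 209, 210, 210, 210, 209] [202, 192, 177, 180, 182, 181, 182, 178, 178, 178, 179, 176, 175, 173, 172, 171, 169, 167, 166, 164] [202, 202, 201, 202, 201, 200, 201, 201, 201, 201, 201, 195, 172, 148, 137, 132, 131, 131, 131, 129, 127, 126, 126, 126, 124, 121, 122, 121, 117, 117]
```

Run:
```python
from h import *
import pickle
w=pickle.load(open("w2.pkl","rb"))
c30,s30=np.cos(np.pi/6),.5
def off(y,z): return y*c30+z*s30, .046-y*s30+z*c30   # left offset, height
lf,hf=off(-.031,.043); lb,hb=off(.004,.059)
F=np.array([onz(w,275.9,v,hf) for v in (75,110,150,200,230)])
B=np.array([onz(w,u,v,hb) for v,u in zip((75,110,150,200,230),(312.6,311,310.2,308.6,307.6))])
for n,P,l in (("F",F,lf),("B",B,lb)):
    d=P[-1]-P[0]; yaw=np.polyfit(P[:,0],P[:,1],1); print(n,"yaw",np.arctan(yaw[0]))
    lv=np.array([-np.sin(.305),np.cos(.305)]); print("left coord - offset", (P[:,:2]@lv-l).round(4))
xv=np.array([np.cos(.305),np.sin(.305)])
# stop top edge at z=.048
R=[]
for u in (280,288,296):
    # y_ch unknown approx mid -.0155
    h=.046+.0155*s30+.048*c30; p=onz(w,u,222.6,h); R.append(p[:2]@xv)
print("stop face along-x",R)
# base corners (crop2)
for n,(x,y) in dict(nearL=(187,60),nearR=(447,28),farR=(418,543),farL=(192,505)).items():
    p=onz(w,200+x/3,60+y/3,.002); print(n,p[:2]@xv,p[:2]@lv)
```

```text
F yaw 0.30492315504455175
left coord - offset [-0.2969 -0.2969 -0.2969 -0.297  -0.297 ]
B yaw 0.30045787216924996
left coord - offset [-0.2987 -0.2994 -0.2991 -0.2994 -0.2996]
stop face along-x [np.float64(0.5173595220523468), np.float64(0.5159726993822058), np.float64(0.5146297912890734)]
nearL 0.35094974861841266 -0.37925320434343934
nearR 0.3507090459370992 -0.2604283756299567
farR 0.5603091234850921 -0.2609961654635075
farL 0.5608047124261955 -0.3789623489515085
```

Rack solved: yaw ≈ 0.304, corner line consistent to ~2 mm, stop face at channel x ≈ +60 mm. Now look at the plates from close by.

```bash
cat >> h.py <<'E'
YAW=.304
xv=np.array([np.cos(YAW),np.sin(YAW),0]);lv=np.array([-np.sin(YAW),np.cos(YAW),0])
# measured along-x / left with yaw .305
_x=np.array([np.cos(.305),np.sin(.305),0]);_l=np.array([-np.sin(.305),np.cos(.305),0])
O=_x*.4557+_l*(-.298)+np.array([0,0,.046]); RC=Rch(YAW); QC=toolq(RC); STOP=.0603
def ch(x,y,z): return O+RC@np.array([x,y,z])
def inch(p): return RC.T@(np.asarray(p)-O)
E
python3 - <<'E'
from h import *
import pickle
print(O)
st=env.read_state(); env.movel(st["tcp_pos"]+[-.03,.05,.08],rate=.25)
env.move_to([.50,.28,.25],toolq(Rch(-.04,0)))
st=env.read_state();print(st["time"],st["tcp_pos"],np.round(st["ft_force"],1))
w=env.snapshot("wrist"); pickle.dump(w,open("w3.pkl","wb"))
crop(w,180,60,380,260,3,"w3c.png")
E
```

```text
[ 0.52415542 -0.14740279  0.046     ]
4.975 [0.50024997 0.27866985 0.24954969] [-0.7 -0.8 -1.5]
```

View pics/w3c.png

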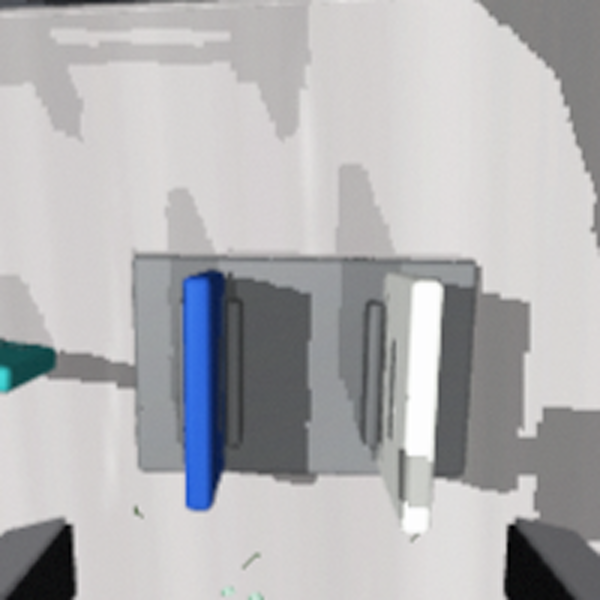

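Run:
```python
from h import *
import pickle
w=pickle.load(open("w3.pkl","rb"))
for n,a,b,z in [("blue",(198,277),(197.5,509),.084),("white",(427,281),(416,531),.112)]:
    A=onz(w,180+a[0]/3,60+a[1]/3,z);B=onz(w,180+b[0]/3,60+b[1]/3,z)
    print(n,A.round(4),B.round(4),((A+B)/2).round(4),np.linalg.norm(A-B),np.arctan2((B-A)[1],(B-A)[0]))
P=[onz(w,180+x/3,60+y/3,.008) for x,y in [(135,254),(478,261),(465,475),(138,472)]]
print(np.round(P,4),np.mean(P,0), P[3]-P[0], P[2]-P[1])
```

```text
blue [0.4449 0.2447 0.084 ] [0.5429 0.2382 0.084 ] [0.4939 0.2415 0.084 ] 0.09821686568294971 -0.06618891770569904
white [0.4489 0.333  0.112 ] [0.547  0.3284 0.112 ] [0.4979 0.3307 0.112 ] 0.09826809693934317 -0.04776967831402392
[[0.4352 0.2069 0.008 ]
 [0.4452 0.3741 0.008 ]
 [0.5534 0.3685 0.008 ]
 [0.545  0.1995 0.008 ]] [0.494713   0.28726006 0.008     ] [ 0.10978092 -0.00733015  0.        ] [ 1.08139338e-01 -5.57969133e-03 -5.55111512e-17]
```

Run:
```python
from h import *
q=toolq(Rch(-.06,0))
env.move_to([.494,.241,.17],q)
print(env.movel([.494,.241,.097],rate=.1,max_force=12), env.read_state()["tcp_pos"])
env.close(); s=env.read_state(); print(s["time"],s["width"],np.round(s["ft_force"],1))
print(env.movel([.494,.241,.26],rate=.15)); s=env.read_state(); print(s["time"],s["width"],np.round(s["ft_force"],1))
w=env.snapshot("wrist"); crop(w,180,60,380,300,2.5,"g1.png")
c=env.snapshot("scene"); crop(c,150,140,330,300,4,"g1s.png")
```

```text
False [0.49430563 0.24130857 0.09753103]
7.775 0.00036687958128857497 [0.1 0.2 0.3]
False
9.0083 0.0003569690734711852 [ 0.4 -1.   0.5]
```

View pics/g1s.png

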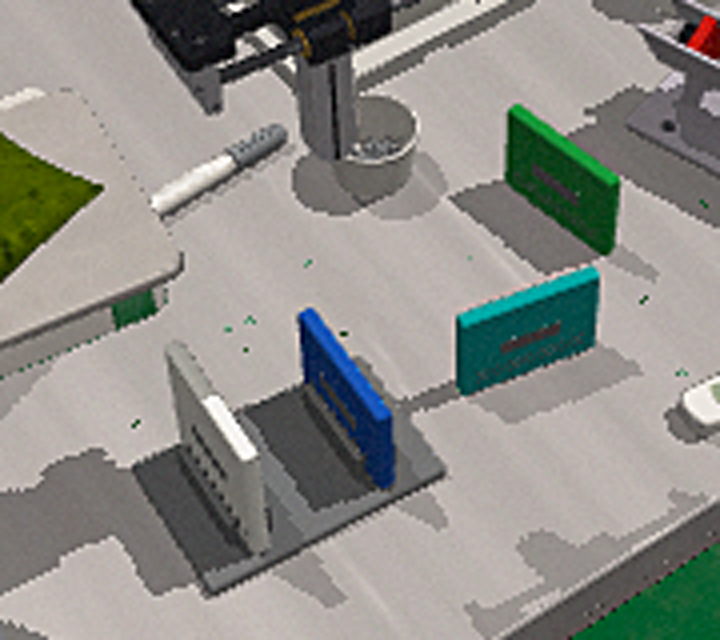

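View pics/g1.png

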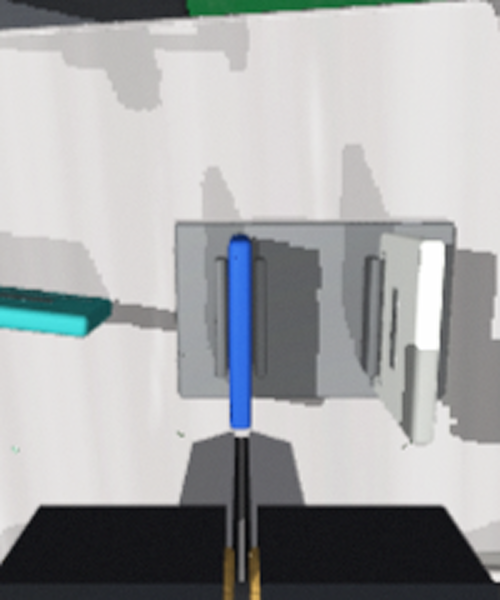

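The grasp missed: width 0, blue plate still in the stand (crop scene 345,400). I look at the fingertips to see where the pads really end.

Run:
```python
from h import *
c=env.snapshot("scene"); s=env.read_state(); R=Rot.from_quat(s["eef_rot"]).as_matrix()
for a in (0,.006,.025): print(a,proj(c,s["tcp_pos"]+R[:,2]*a))
t=env.snapshot("top")
print([proj(t,s["tcp_pos"]+R[:,2]*a) for a in (0,.025)])
crop(c,205,120,265,200,8,"tip.png")
```

```text
0 [232.36832304 181.84636986]
0.006 [232.48914868 183.70358783]
0.025 [232.86529776 189.48539752]
[array([220.8905967 , 214.86642278]), array([222.36471702, 215.99629537])]
```

View pics/tip.png

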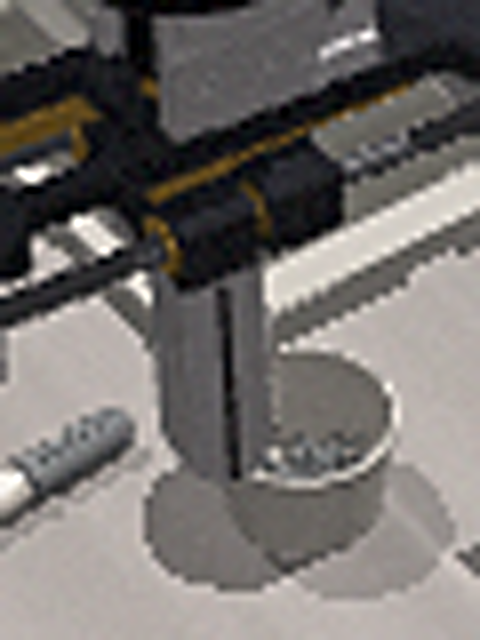

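The visible tip (row 180) is well above the projected tip (row 189): fingertips end roughly 30 mm short of the stated position (the wrist view agrees: open-finger separation 143 px implies the same). I'll calibrate it by touching the top of the blue plate lightly with closed fingers.

Run:
```python
from h import *
env.movel([.494,.241,.110],rate=.2,max_force=8)
r=env.movel([.494,.241,.060],rate=.025,max_force=4); s=env.read_state(); print(r,s["time"],s["tcp_pos"],np.round(s["ft_force"],1))
c=env.snapshot("scene"); crop(c,190,160,270,270,7,"touch.png")
env.movel([.494,.241,.12],rate=.15)
```

```text
True 11.5417 [0.49398917 0.24140581 0.07023023] [-0.8 -0.7  6.4]
```

View pics/touch.png

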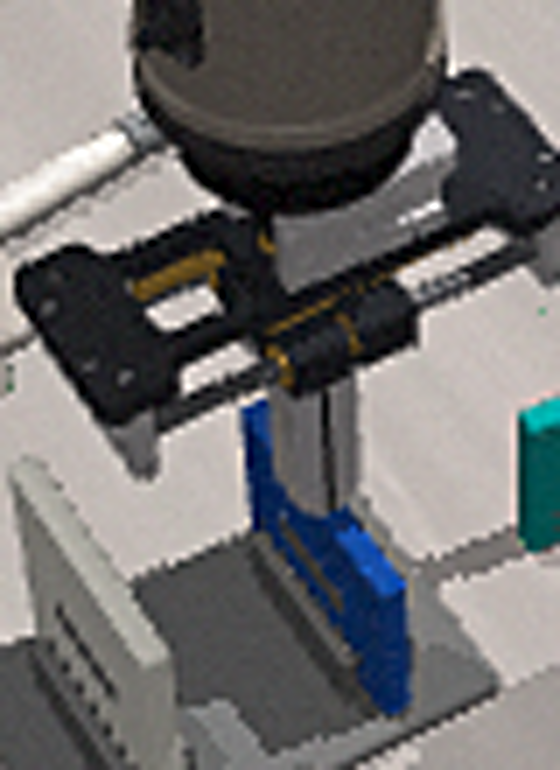

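Run:
```python
from h import *
env.ungrasp()
print(env.movel([.494,.241,.0585],rate=.08,max_force=8), env.read_state()["tcp_pos"])
env.close(); s=env.read_state(); print(s["time"],s["width"],np.round(s["ft_force"],1))
print(env.movel([.494,.241,.22],rate=.12)); s=env.read_state(); print(s["time"],s["tcp_pos"],s["width"],np.round(s["ft_force"],1))
w=env.snapshot("wrist"); crop(w,180,60,380,300,2.5,"g2.png")
c=env.snapshot("scene"); crop(c,170,120,300,260,4,"g2s.png")
```

```text
False [0.49422877 0.24120258 0.05881887]
15.6667 0.011524534178356053 [-0.6 -0.6 -0.5]
False
17.1667 [0.49371056 0.24081697 0.21932072] 0.01154188704915143 [ 0.1 -0.5 -1.4]
```

View pics/g2s.png

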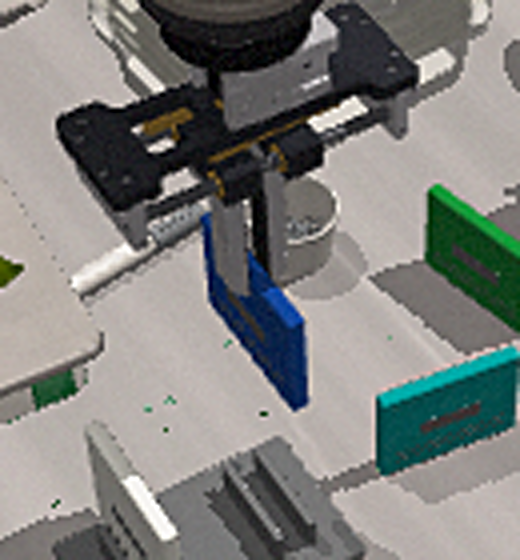

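View pics/g2.png

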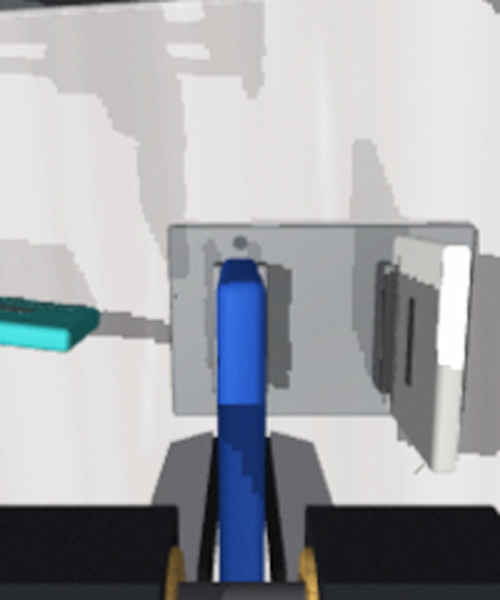

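Blue plate is held (width 11.5 mm, ~11 mm overlap at its upper edge; scene crop 255,300). Now to the channel.

Run:
```python
from h import *
env.move_to(ch(-.010,-.014,.17),QC)
s=env.read_state(); print(s["time"],inch(s["tcp_pos"]),s["width"],np.round(s["ft_force"],1))
print(env.movel(ch(-.010,-.014,.125),rate=.1,max_force=8))
w=env.snapshot("wrist"); crop(w,180,40,380,290,2.4,"p1.png")
c=env.snapshot("scene"); crop(c,280,80,400,210,4.5,"p1s.png")
```

```text
18.4417 [-0.00919412 -0.01332145  0.17051405] 0.011535607057420764 [-0.4 -0.5 -1.1]
False
```

View pics/p1.png

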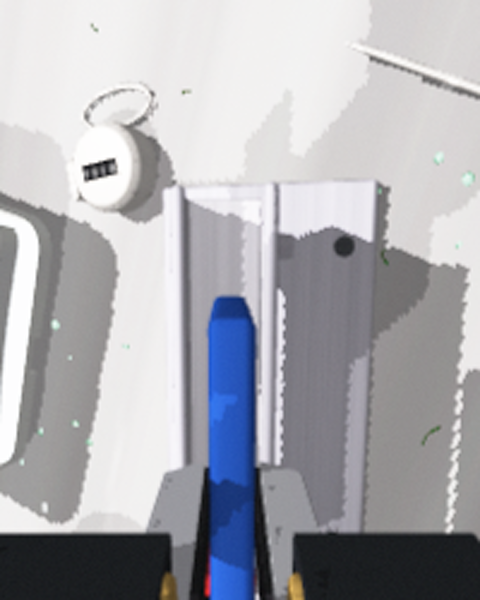

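View pics/p1s.png

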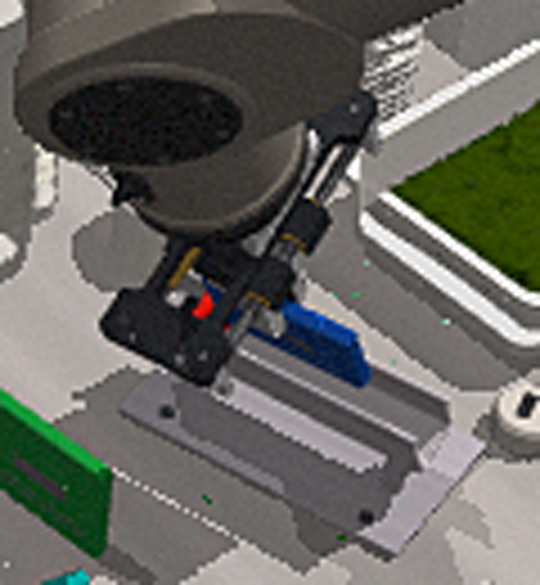

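The plate is aligned over the channel (wrist crop: plate end 230,300; fence 178, backstop rim 268). Lowering.

Run:
```python
from h import *
def p(r): 
    s=env.read_state(); print(r,round(s["time"],2),inch(s["tcp_pos"]).round(4),round(s["width"],4),"F_ch",(RC.T@s["ft_force"]).round(1))
p(env.movel(ch(-.010,-.014,.062),rate=.08,max_force=6))
p(env.movel(ch(-.010,-.014,.040),rate=.02,max_force=4))
w=env.snapshot("wrist"); crop(w,180,40,380,290,2.4,"p2.png")
c=env.snapshot("scene"); crop(c,280,80,400,210,4.5,"p2s.png")
```

```text
False 20.07 [-0.0097 -0.0139  0.0623] 0.0114 F_ch [ 0.4  0.5 -0.7]
True 20.77 [-0.0098 -0.014   0.0492] 0.0117 F_ch [ 0.8 -1.2  2.8]
```

View pics/p2.png

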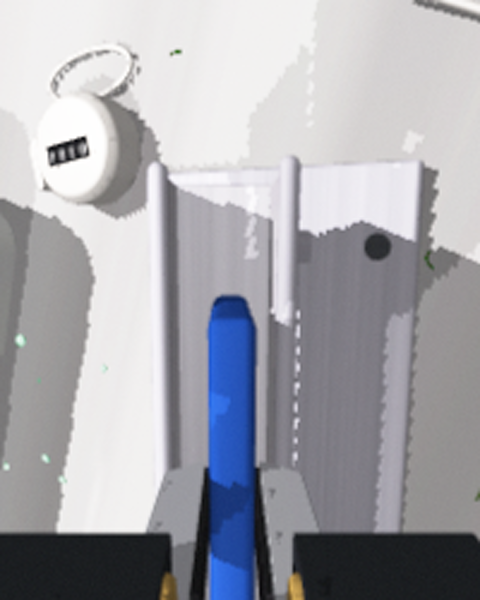

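View pics/p2s.png

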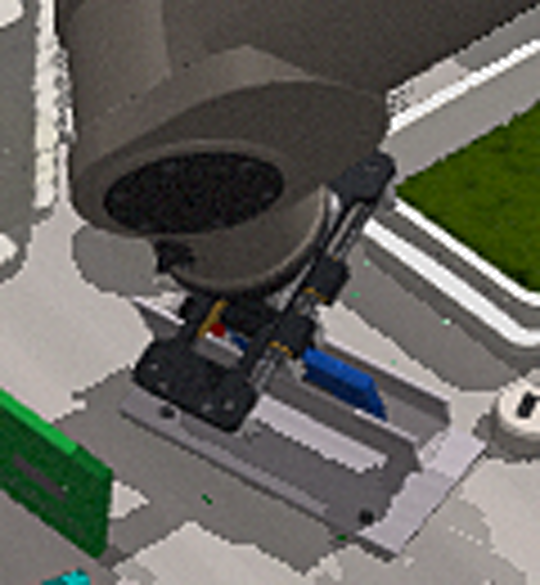

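```bash
cat >> h.py <<'E'
def p(r,lab=""):
    s=env.read_state(); i=inch(s["tcp_pos"]); print(lab,r,round(s["time"],2),i.round(4),round(s["width"],4),"F_ch",(RC.T@s["ft_force"]).round(1)); return i
E
python3 - <<'E'
from h import *
env.movel(ch(-.0098,-.014,.0500),rate=.02); i=p(0,"lift")
r=env.movel(ch(-.0098,.002,.0500),rate=.02,max_force=5); i=p(r,"y")
r=env.movel(ch(.030,i[1]-.0005,.0500),rate=.03,max_force=5); i=p(r,"x")
w=env.snapshot("wrist"); crop(w,180,40,380,290,2.4,"p3.png")
c=env.snapshot("scene"); crop(c,280,80,400,210,4.5,"p3s.png")
E
```

```text
lift 0 21.12 [-0.01   -0.0139  0.0498] 0.0115 F_ch [-0.9  1.1 -0.2]
y True 21.58 [-0.0099 -0.0077  0.0499] 0.0118 F_ch [ 0.4 -3.6  1.8]
x True 22.37 [ 0.0103 -0.0077  0.0494] 0.0119 F_ch [-1.8 -1.7 -0.8]
```

View pics/p3.png

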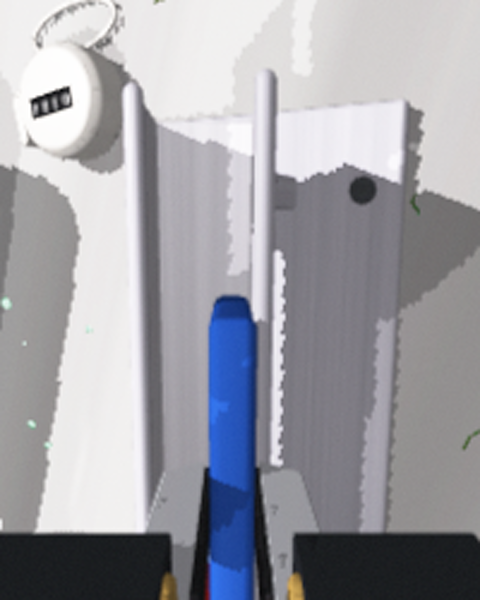

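Stop contact came at x = 10.3 mm, exactly as predicted from vision; backstop contact at y = −7.7 mm (≈ flush within calibration). Set down and release.

Run:
```python
from h import *
r=env.movel(ch(.0103,-.0075,.044),rate=.02,max_force=3); i=p(r,"down")
env.ungrasp(); p(0,"open")
env.movel(ch(.0103,-.0075,.115),rate=.12); p(0,"up")
env.movel(ch(.055,-.0075,.13),rate=.15)
w=env.snapshot("wrist"); crop(w,180,40,380,290,2.4,"p4.png")
import pickle; pickle.dump(w,open("w4.pkl","wb")); p(0)
```

```text
down True 22.68 [ 0.0108 -0.0078  0.0486] 0.0119 F_ch [-0.4 -0.8  3.8]
open 0 23.98 [ 0.01   -0.0079  0.0483] 0.0939 F_ch [-0.2 -0.2  0.8]
up 0 24.69 [ 0.01   -0.0076  0.1145] 0.094 F_ch [ 0.7  0.3 -1.3]
 0 25.21 [ 0.054  -0.0072  0.1291] 0.0937 F_ch [ 0.3  0.8 -0.5]
```

View pics/p4.png

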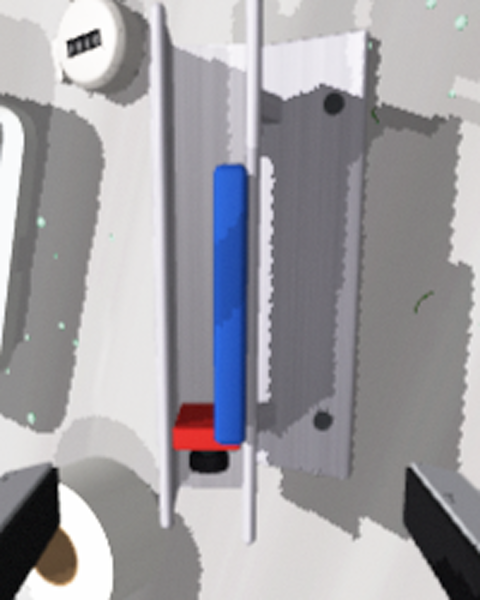

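```bash
cat >> h.py <<'E'
def onch(d,u,v,z):
    o,r=ray(d,u,v); o=inch(o); r=RC.T@r; return o+r*(z-o[2])/r[2]
E
python3 - <<'E'
from h import *
import pickle
w=pickle.load(open("w4.pkl","rb"))
f=lambda x,y:(180+x/2.4,40+y/2.4)
for n,q,z in [("blue nearL",f(214,166),.076),("nearR",f(245,166),.076),("farL",f(214,443),.076),("farR",f(245,443),.076),("stop top edge",f(200,424),.048),("fence",f(160,300),.045),("back",f(252,80),.061)]:
    print(n,onch(w,*q,z).round(4))
E
```

```text
blue nearL [-0.038  -0.0123  0.076 ]
nearR [-0.038  -0.0018  0.076 ]
farL [ 0.059  -0.0127  0.076 ]
farR [ 0.059  -0.0013  0.076 ]
stop top edge [ 0.059  -0.0191  0.048 ]
fence [ 0.0091 -0.0346  0.045 ]
back [-0.068   0.0008  0.061 ]
```

Blue stands flush against the backstop and home at the stop (far end x≈59–60, both plate and stop edge agree). The rims give a −1.4 mm y-correction of my channel frame. Now the white plate.

```bash
echo "O=O+RC@np.array([0,-.0014,0])" >> h.py
python3 - <<'E'
from h import *
q=toolq(Rch(-.055,0))
s=env.read_state(); env.movel(s["tcp_pos"]+[-.03,.05,.08],rate=.25)
env.move_to([.498,.331,.16],q)
print(env.movel([.498,.331,.0762],rate=.08,max_force=8), env.read_state()["tcp_pos"])
env.close(); s=env.read_state(); print(s["time"],s["width"],np.round(s["ft_force"],1))
print(env.movel([.498,.331,.24],rate=.15)); s=env.read_state(); print(s["time"],s["tcp_pos"],s["width"],np.round(s["ft_force"],1))
env.move_to(ch(-.010,-.021,.185),QC); p(0)
w=env.snapshot("wrist"); crop(w,180,40,380,290,2.4,"q1.png")
c=env.snapshot("scene"); crop(c,280,60,400,210,4,"q1s.png")
E
```

```text
False [0.498279   0.33119981 0.0766925 ]
29.4917 0.011740799456189577 [-0.   0.3 -0.2]
False
30.7333 [0.4976583  0.33066783 0.23908867] 0.011928036499174894 [ 0.3 -0.1 -1.4]
 0 32.21 [-0.0091 -0.0203  0.1855] 0.0114 F_ch [ 1.3  0.4 -1.4]
```

View pics/q1.png

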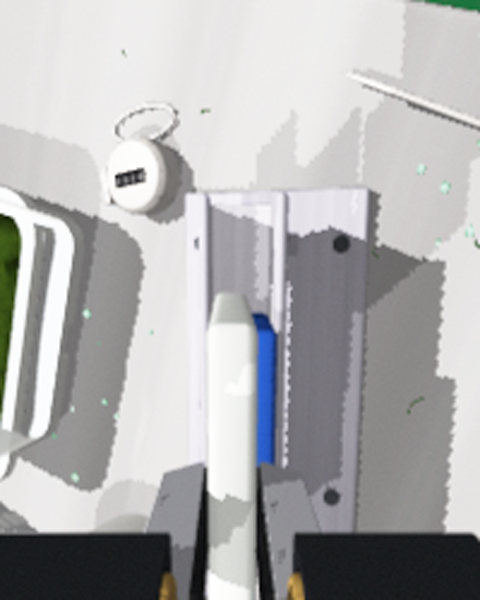

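View pics/q1s.png

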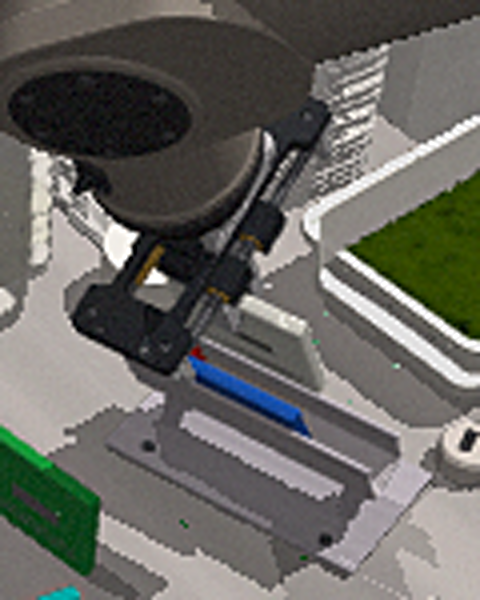

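White is held (width 11.7 mm), its lower edge (crop 217–247) lies between fence (200) and blue (254). Lowering slowly with a guard.

Run:
```python
from h import *
p(env.movel(ch(-.010,-.021,.147),rate=.1,max_force=6))
p(env.movel(ch(-.010,-.021,.075),rate=.05,max_force=5))
i=inch(env.read_state()["tcp_pos"])
if i[2]<.08: p(env.movel(ch(-.010,-.021,.055),rate=.02,max_force=4))
w=env.snapshot("wrist"); crop(w,180,40,380,290,2.4,"q2.png")
```

```text
False 32.84 [-0.0102 -0.0208  0.1467] 0.0121 F_ch [-0.6  0.2 -1.1]
 False 34.43 [-0.0098 -0.021   0.0753] 0.0116 F_ch [ 0.   0.3 -0.1]
 True 34.98 [-0.0098 -0.0209  0.067 ] 0.0114 F_ch [ 1.4 -0.3  2.5]
```

View pics/q2.png

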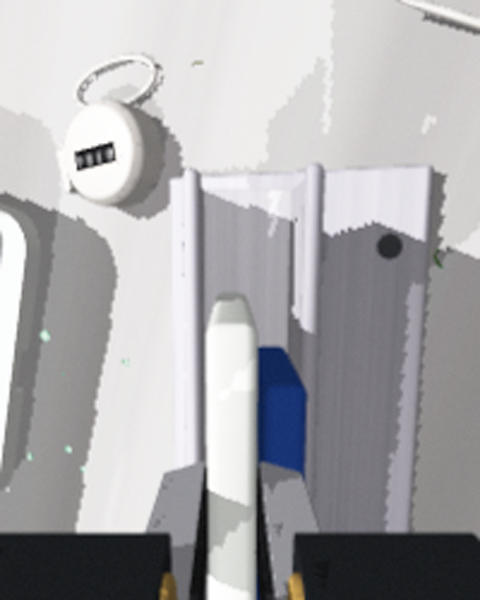

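Run:
```python
from h import *
env.movel(ch(-.0098,-.021,.0677),rate=.02); p(0,"lift")
r=env.movel(ch(.030,-.021,.0677),rate=.03,max_force=5); i=p(r,"x")
r=env.movel(ch(i[0]-.0003,-.010,.0677),rate=.02,max_force=5); i=p(r,"y")
r=env.movel(ch(.0103,i[1]-.0003,.060),rate=.02,max_force=3); i=p(r,"down")
w=env.snapshot("wrist"); crop(w,180,40,380,290,2.4,"q3.png")
```

```text
lift 0 35.27 [-0.01   -0.0209  0.0675] 0.0116 F_ch [-0.3  0.4 -1.7]
x True 36.04 [ 0.0102 -0.0208  0.0673] 0.012 F_ch [-0.2  0.4 -0.7]
y True 36.34 [ 0.0099 -0.0183  0.0673] 0.0121 F_ch [ 1.2 -3.3  1.3]
down True 36.55 [ 0.01   -0.0184  0.0667] 0.0115 F_ch [-1.2 -1.4  6.5]
```

View pics/q3.png

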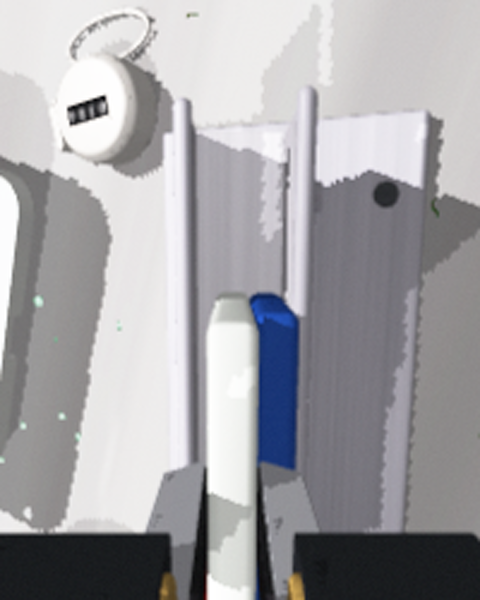

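Run:
```python
from h import *
import pickle
env.ungrasp(); p(0,"open")
env.movel(ch(.0100,-.0184,.150),rate=.12)
env.movel(ch(.060,-.018,.165),rate=.15); p(0)
w=env.snapshot("wrist"); crop(w,180,40,380,290,2.4,"q4.png"); pickle.dump(w,open("w5.pkl","wb"))
```

```text
open 0 37.91 [ 0.0097 -0.0184  0.0664] 0.0941 F_ch [ 1.1 -0.9 -0. ]
 0 39.26 [ 0.0592 -0.0176  0.1641] 0.0938 F_ch [-0.9  0.6  0.6]
```

View pics/q4.png

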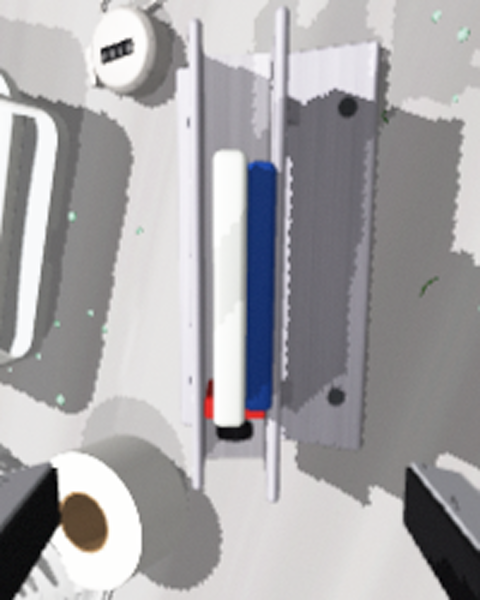

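Run:
```python
from h import *
import pickle
w=pickle.load(open("w5.pkl","rb"))
f=lambda x,y:(180+x/2.4,40+y/2.4)
for n,q,z in [("W nearL",f(215,150),.104),("W nearR",f(245,150),.104),("W farL",f(213.5,426),.104),("W farR",f(244,426),.104),("B nearR",f(274.5,162),.076),("B farR",f(271,410),.076),("stop edge",f(208,397),.048),("fence",f(195,300),.045),("back",f(280,80),.061)]:
    print(n,onch(w,*q,z).round(4))
env.movel(ch(.05,-.018,.28),rate=.2)
env.move_to([.42,.06,.32],toolq(Rch(0,0)))
s=env.read_state();print(s["time"],s["tcp_pos"])
c=env.snapshot("scene"); crop(c,290,100,400,210,5,"f1.png")
t=env.snapshot("top"); crop(t,335,125,445,265,4,"f2.png")
```

```text
W nearL [-0.0391 -0.0225  0.104 ]
W nearR [-0.0391 -0.0122  0.104 ]
W farL [ 0.0592 -0.0235  0.104 ]
W farR [ 0.0592 -0.012   0.104 ]
B nearR [-0.0383 -0.0002  0.076 ]
B farR [ 0.0597 -0.0001  0.076 ]
stop edge [ 0.0603 -0.0272  0.048 ]
fence [ 0.0167 -0.0328  0.045 ]
back [-0.0706  0.0024  0.061 ]
40.75 [0.41997237 0.05879843 0.31909066]
```

View pics/f1.png

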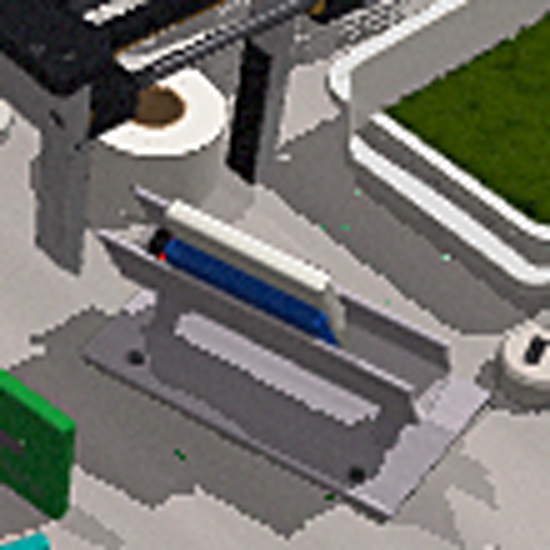

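View pics/f2.png

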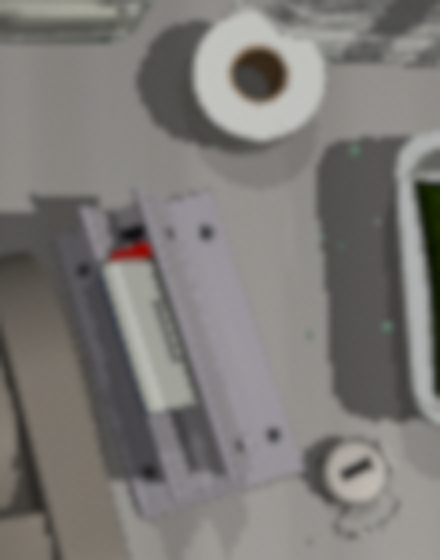

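Both plates stand flush and home: measured tops at y ≈ −17.6 mm (white) and −6 mm (blue), and far ends at x ≈ 59–60 mm against the stop edge at 60.3 mm. The tub and counter look undisturbed. Handing in.

Run:
```python
from h import *
t=env.snapshot("top")
for n,pt in [("tub",(400,145)),("counter",(424,242)),("thermo",(322,269))]: pass
crop(t,280,120,450,290,4,"f3.png")
env.job_done(); print(env.read_state()["time"])
```

```text
the job is handed in; nothing more can be done
the job is handed in; nothing more can be done
```

View pics/f3.png

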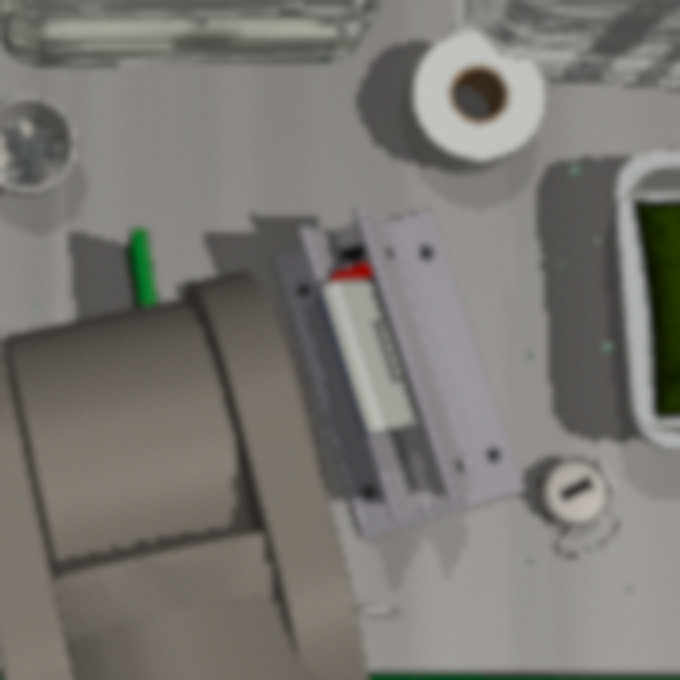

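Both plates are in the channel and the job is handed in, at about 41 s of robot time. The blue plate lies against the backstop and the white one against the blue. I pushed each in under a 5 N force guard until it met the stop, set it down under a 3 N guard, and released it.

**Last checks:**
- **Depth in the channel:** by camera, the blue plate's upper edge lay flush on the backstop. The white plate's upper edge had its mid-plane about 17.6 mm from the backstop. I did not see the lower edges directly after release; they rest on the force-guarded contacts, which came at −18.3 mm for white and about −6.3 mm for blue.
- **Against the stop:** the far edges measured 59 to 60 mm along the channel, with the stop face at 60.3 mm.
- **Bystanders:** the tub and counter looked unmoved in the final picture. The thermometer was mostly hidden by the arm there, but nothing worked near it.

**What disagreed:**
- **Missed grasp:** the fingertips end nearly 40 mm short of where the text puts them (by touch; the pictures suggested about 30 mm), so my first grasp of the blue plate closed on air. I found the true position by touching the plate's top lightly, then regrasped.
- **Backstop position:** the first backstop contact came about 1.7 mm early. I shifted my channel frame by 1.4 mm, using the wall rims in the picture, before placing the white plate.

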